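Tip the tube block out of its dock and lay it in the rinse tray

TASK

Press down the grooved thumb end of the metal tube block that sits sunk in the grey bench dock, so that it tips and its other end rises out of the nest. Then take the block by its raised end, set it down in the free part of the steel tray before letting go, and leave it lying flat with its holes up, without shifting the cup in the tray or the dropper bottle and jar on the bench.

Things in the scene. Friction and masses are not known exactly. Their poses are not given: they have to be found in the camera images.
- block: Aluminium tube block, a solid plate 72 (x) x 52 (y) x 16 (z) mm, about 0.16 kg. Origin: centre of its underside; z out of the top face, which has a 3 x 3 array of dark holes towards +x and three grooves across the thumb end at -x. It starts flat in the dock's pocket, its axes along the dock's, its top 1 mm below the dock's rim.
- block_thumb (a point): On the block's top face, 10 mm from its -x end, among the grooves. Pressed down here by 8 mm or more (under 5 N), the block tips over the dock's tipping edge and stays tipped by its own weight at about 0.55 to 0.6 rad, this end down in the well.
- block_raise (a point): Middle of the block's top edge at its +x end (36 mm from the origin, 16 mm above the underside). When the block is tipped it stands about 15 mm above the dock's rim and the lower +x edge about 1 to 2 mm above it: the side faces of this raised end can then be gripped across the 52 mm width.
- dock: Grey fixed bench dock, x from -55 to +85 mm, y from -45 to +45 mm; its rim (flat top) is 41 mm above the bench; dark display and two round buttons on top at the +x end. Origin: on the bench under the pocket; z up. The pocket runs x -41 to +37.5 mm, y -27.5 to +27.5 mm, too tight for fingers. Its floor is 24 mm above the bench.
- dock_edge (a point): Tipping edge of the dock's pocket floor (x = -2 mm in the dock's frame, 24 mm above the bench). The floor carries the block on the +x side of it; on the -x side is a well whose bottom is 5 mm above the bench.
- dock_notch (a point): Middle of the notch in the 14 mm thick end wall at the thumb end (-x) of the dock's pocket, at its bottom, 20 mm above the bench. The notch is 44 mm wide and open at the top and outwards; it lets a finger follow the block's thumb end down.
- tray: Fixed open steel tray, 220 (x) x 150 (y) mm outside, 18 mm high, walls and floor 4 mm. Origin: centre of its underside; z up. A cup stands in its +x half; the -x half and the middle are free.
- cup: White round cup, 38 mm across and 35 mm high, standing loose in the tray near its +x end. Origin: centre of its underside.
- dropper: White dropper bottle, 28 mm across and 65 mm high, standing on the bench between dock and tray. Origin: centre of its underside.
- jar: Amber jar, 46 mm across and 70 mm high, standing on the bench between dock and tray, farther from the robot. Origin: centre of its underside.

How it is judged:
By the outcome, as a careful person would: the job done as asked, in the order asked, and still so for the second after the job is handed in, with the robot touching nothing.
It also fails if it takes over 43 s, if anything falls off the work surface, if the arm or the gripper's body presses on something with over 40 N, if the wrist force passes 120 N, or if a joint passes its speed limit or range.

ROBOT

A 6-joint arm with a two-finger parallel gripper is mounted at the origin on the work surface. World frame = base frame: x ahead of the robot, y to its left, z up, the work surface at z = 0. Lengths are in m, angles in rad, forces in N, time in s.
With the tool pointing down it reaches from about 0.3 to 0.775 m from the base axis. Payload 14.6 kg.
Tool frame: the origin (TCP) lies at the very end of the fingers, on their centre line; the grasp point (between the pads) lies 19 mm behind it; z points along the fingers, y is the line along which they close (so a half turn about z gives the same grasp; the last joint's range is limited). The gripper opens to 94 mm and grips with 3 to 60 N. Pads are 16 mm wide; open, the fingers measure 119 mm over their backs; the gripper's body (75 mm by 177 mm) begins 78 mm behind the grasp point.
Start: joints at [1.097, 0.3, 1.521, -0, 1.321, -0.067], TCP at [0.218, 0.505, 0.205] pointing down, gripper open.
Joint ranges: [-3.03, 3.03], [-0.79, 2.21], [0.23, 2.52], [-1.04, 4.18], [0, 3.07], [-2.55, 2.55]. Speed limits (rad/s): [2.22, 2.22, 2.57, 3.14, 3.14, 3.14].

INTERFACE

Orientations are given as [roll, pitch, yaw] about the fixed x, y, z axes, in that order (R = Rz(yaw) Ry(pitch) Rx(roll)).
In Python, from station import status, vision, order, silhouettes gives the robot as it stands. The module is installed in compiled form; this text tells all that it offers.
- The arm moves only by the shell command python3 -m pendant 'ROWS' [FORCE]. ROWS is JSON, one flat list of numbers, 7 for each row, row after row: the shift along the tool's x, y, z in units of 500 mm (1.0 is 500 mm), then the turn, a rotation vector about the tool's x, y, z in units of 90 degrees (1.0 is 90 degrees), then the opening, from -1 (shut) to 1 (fully open). A call has 1 to 12 rows; each row is the pose to reach, as a shift and turn from the pose commanded when the call began, along the tool's axes at that moment; what a row does not reach only later rows make up. A row lasts 1/10 s, in which the tool goes at most 50 mm and 8.59 degrees, less where a joint would pass 70% of its speed; a pose out of reach is approached as far as the arm can. A call with a number of a shift or a turn outside -1 to 1 is refused whole. A call with a gripper value outside its range is refused whole. The fingers move at their own pace and stop on an object; FORCE is the grip in N (left out, the last holds). Time passes only in rows, so rows that repeat a pose let the fingers close. It gives the time, the measured TCP pose, the force, the opening and the grip force at its end, in the units of the state.
- status.get_obs(): the state, without advancing time (a new reading comes with each control period).
- vision.camera(name): name is "side" or "top" or "wrist"; returns a dict with "pixels" (384x512x3 uint8, red, green, blue), "K" (3x3 intrinsics, pixels), "R" (3x3) and "t" (3): a world point X has camera coordinates R X + t. Camera axes: x right, y down, z forward; pixel columns grow to the right and rows downward; lengths in m; the calibration is good to about 2 mm. A picture is of the moment at which its call begins. There is no depth.
- order.hand_in(): hands the job in; it is judged then, once.
Trained networks look in a picture, given as the dict that the camera call returned (one of the last four; its "shot" number tells which), for a name from the list of things; names that differ only in an ending like _2 or _b are one class to them, and where a whole thing is asked for, a point or a joint stands for the part that bears it (a point fixed in the world has none). Each returns a list of dicts, best first, with "score" (0 to 1); they miss things now and then, are a little off and sometimes report something else, mostly with a low value. They report only what shows in the picture. A call takes as long as a camera call.
- silhouettes(target, picture): "region" (384x512 bool, what is visible of it) and "extent" ([left, top, right, bottom] in pixels, round what is visible of it).
The state is a dict: "time_s": time; "qpos": joint angles; "joint_vel": joint speeds; "tau": joint torques, N m; "ee_pos": TCP position; "eef_rot": TCP orientation; "force": force on the tool from outside, world axes, zero at the start; "moment": the same for the moment, N m; "grip_width": finger opening in m; "grip_force": force on a finger pad.
Only numpy, scipy, OpenCV 4.12 (cv2) and the standard library are available. Lean on these libraries where they do the work, as an engineer would, in place of code of your own. Each camera call takes 0.05 s, during which the arm holds its last target. There are 200 camera calls.

## Working session

There is one attempt and no reset: what is moved stays moved. The work goes in short steps, Python scripts to look and compute and a shell command to move; the robot and the scene stay as the last step left them, time stands still between calls to the robot, and variables do not carry over. Pictures are saved under pics/ and viewed, at most 13 in all, crops included, and the job is handed in when it is done.

```bash
mkdir -p pics
cat > h.py <<'E'
import numpy as np, cv2
from station import status, vision, order, silhouettes
def ray(c,u,v):
    R,t,K=map(np.array,(c["R"],c["t"],c["K"]))
    return -R.T@t, R.T@np.linalg.solve(K,[u,v,1])
def atz(c,u,v,z):
    o,d=ray(c,u,v); return o+d*(z-o[2])/d[2]
def proj(c,X):
    R,t,K=map(np.array,(c["R"],c["t"],c["K"]))
    p=K@(R@np.array(X)+t); return p[:2]/p[2]
E
python3 - <<'E'
from h import *
o=status.get_obs(); print(o["time_s"],o["ee_pos"],o["eef_rot"],o["grip_width"])
a=vision.camera("top"); b=vision.camera("side")
cv2.imwrite("pics/top.png",a["pixels"][:,:,::-1]);cv2.imwrite("pics/side.png",b["pixels"][:,:,::-1])
for n,z in [("block",.04),("dock",.041),("tray",.018),("cup",.035),("dropper",.065),("jar",.07)]:
    for c,nm in((a,"top"),(b,"side")):
        for s in silhouettes(n,c)[:1]:
            r=s["region"].astype(np.uint8); 
            cs=max(cv2.findContours(r,0,2)[0],key=cv2.contourArea)
            q=cv2.minAreaRect(cs); 
            print(n,nm,round(s["score"],2),s["extent"],np.round(cv2.boxPoints(q)).tolist())
            if nm=="top": print("  ",[np.round(atz(a,*p,z)[:2],4).tolist() for p in list(cv2.boxPoints(q))+[q[0]]])
for c in(a,b): print("cam",np.round(ray(c,256,192),3).tolist())
E
```

```text
0.0 [0.2175016  0.5048747  0.20487941] [-3.14041387e+00 -1.08164816e-04  2.73477778e+00] 0.09413680355658036
block top 0.84 [135.1, 213.7, 167.5, 246.8] [[132.0, 224.0], [150.0, 211.0], [166.0, 235.0], [149.0, 247.0]]
   [[0.4767, 0.2946], [0.5074, 0.2524], [0.4472, 0.2087], [0.4171, 0.2508], [0.4619, 0.2516]]
block side 0.8 [137.5, 149.7, 168.4, 174.3] [[135.0, 170.0], [149.0, 142.0], [167.0, 151.0], [154.0, 179.0]]
dock top 0.78 [115.1, 194.0, 176.5, 255.9] [[114.0, 212.0], [145.0, 191.0], [179.0, 239.0], [148.0, 260.0]]
   [[0.5057, 0.3404], [0.5601, 0.2641], [0.4377, 0.1781], [0.3854, 0.2537], [0.4715, 0.2588]]
dock side 0.89 [124.6, 133.4, 182.2, 189.8] [[122.0, 181.0], [146.0, 124.0], [187.0, 141.0], [163.0, 198.0]]
tray top 0.97 [282.0, 147.6, 349.3, 242.3] [[280.0, 155.0], [340.0, 147.0], [351.0, 232.0], [291.0, 240.0]]
   [[0.6576, -0.0799], [0.6775, -0.2383], [0.4527, -0.2563], [0.4342, -0.1031], [0.5536, -0.1694]]
tray side 0.82 [260.7, 192.3, 383.7, 304.6] [[257.0, 262.0], [315.0, 175.0], [386.0, 222.0], [328.0, 309.0]]
cup top 0.63 [315.4, 157.8, 326.8, 168.5] [[316.0, 1
[... 291 characters left out ...]
1, 255.2, 242.4] [[243.0, 233.0], [254.0, 233.0], [254.0, 244.0], [243.0, 244.0]]
   [[0.4468, 0.0178], [0.4464, -0.0091], [0.4196, -0.0087], [0.4199, 0.018], [0.4331, 0.0045]]
dropper side 0.89 [209.7, 206.8, 227.3, 234.6] [[209.0, 209.0], [223.0, 207.0], [227.0, 235.0], [213.0, 237.0]]
jar top 0.78 [241.9, 144.3, 260.0, 167.5] [[242.0, 145.0], [260.0, 145.0], [260.0, 167.0], [242.0, 167.0]]
   [[0.669, 0.018], [0.6685, -0.0274], [0.6113, -0.0264], [0.6118, 0.0185], [0.64, -0.0043]]
jar side 0.64 [281.0, 150.2, 300.5, 182.3] [[280.0, 153.0], [300.0, 153.0], [300.0, 185.0], [280.0, 185.0]]
cam [[0.299, 0.009, 1.282], [0.201, -0.019, -0.98]]
cam [[0.155, -0.376, 0.585], [0.508, 0.49, -0.709]]
```

View pics/top.png

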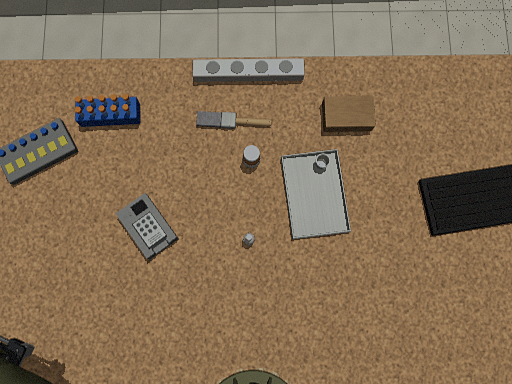

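View pics/side.png

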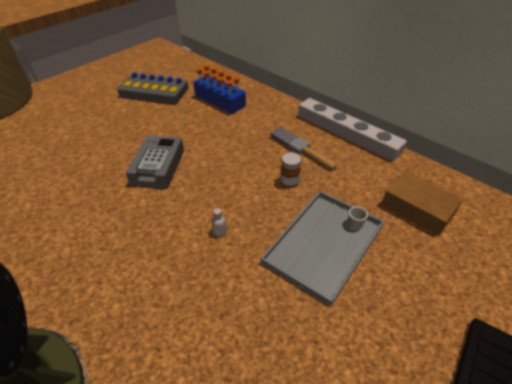

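The top view shows the dock at about (147,227), with its display up-left at (140,207) and the thumb end at about (158,245). The tray is centred at (316,194), with the cup at (321,162). The dropper is at (248,239) and the jar at (251,156). The side view agrees. Next I'll move above the dock and look through the wrist camera.

```bash
cat >> h.py <<'E'
from scipy.spatial.transform import Rotation as Ro
def down(yaw,lean=0):  # tool x along yaw, pointing down; lean: turn about tool y
    return Ro.from_euler("xyz",[np.pi,0,yaw])*Ro.from_rotvec([0,lean,0])
def rel(p,R,p0=None,R0=None):
    o=status.get_obs()
    p0=o["ee_pos"] if p0 is None else p0; R0=Ro.from_euler("xyz",o["eef_rot"]) if R0 is None else R0
    d=R0.inv().apply(np.array(p)-p0)/.5; w=(R0.inv()*R).as_rotvec()/(np.pi/2)
    print("REL",np.round(d,4).tolist(),np.round(w,4).tolist(), "rows>=",max(np.linalg.norm(d)*10,np.linalg.norm(w)*90/8.59))
E
python3 -c "
from h import *
rel([.41,.215,.24],down(.62+np.pi))"
```

```text
REL [-0.5829, -0.3806, -0.0691] [-0.0, -0.0, -0.6537] rows>= 6.996282660825987
```

```bash
python3 -m pendant '[-0.583,-0.381,-0.069,0,0,-0.654,-1,-0.583,-0.381,-0.069,0,0,-0.654,-1,-0.583,-0.381,-0.069,0,0,-0.654,-1,-0.583,-0.381,-0.069,0,0,-0.654,-1,-0.583,-0.381,-0.069,0,0,-0.654,-1,-0.583,-0.381,-0.069,0,0,-0.654,-1,-0.583,-0.381,-0.069,0,0,-0.654,-1,-0.583,-0.381,-0.069,0,0,-0.654,-1,-0.583,-0.381,-0.069,0,0,-0.654,-1,-0.583,-0.381,-0.069,0,0,-0.654,-1]'
python3 - <<'E'
from h import *
o=status.get_obs(); print(o["time_s"],o["ee_pos"],o["eef_rot"],o["grip_width"],o["qpos"])
a=vision.camera("wrist")
cv2.imwrite("pics/w1.png",a["pixels"][:,:,::-1])
print(ray(a,256,192))
for n,z in [("block",.04),("dock",.041)]:
    for s in silhouettes(n,a)[:1]:
            r=s["region"].astype(np.uint8); cs=max(cv2.findContours(r,0,2)[0],key=cv2.contourArea)
            q=cv2.minAreaRect(cs); 
            print(n,s["score"],s["extent"],[np.round(atz(a,*p,z)[:2],4).tolist() for p in list(cv2.boxPoints(q))+[q[0]]])
E
```

```text
time_s: 1.7
ee_pos: [0.4101, 0.2144, 0.24]
eef_rot: [3.141, 0.0, -2.524]
force: [-0.8, 0.4, -0.5]
grip_width: 0.0175
grip_force: 0.0
1.7 [0.41012016 0.21444787 0.23997642] [ 3.14143223e+00  1.24103200e-04 -2.52405308e+00] 0.01754826130455985 [ 4.02518238e-01  7.61406353e-02  1.70529023e+00  1.87357618e-04
  1.36007478e+00 -1.78585685e+00]
(array([0.3560025 , 0.17731735, 0.41909149]), array([ 0.19822005,  0.1384254 , -0.97045864]))
block 0.88 [234.3, 194.2, 277.1, 254.2] [[0.4472, 0.2099], [0.4177, 0.2515], [0.4779, 0.2955], [0.5087, 0.2522], [0.4622, 0.2518]]
dock 0.68 [216.6, 169.7, 298.7, 280.9] [[0.4379, 0.1801], [0.3865, 0.2525], [0.4294, 0.2847], [0.4824, 0.21], [0.4337, 0.2316]]
```

View pics/w1.png

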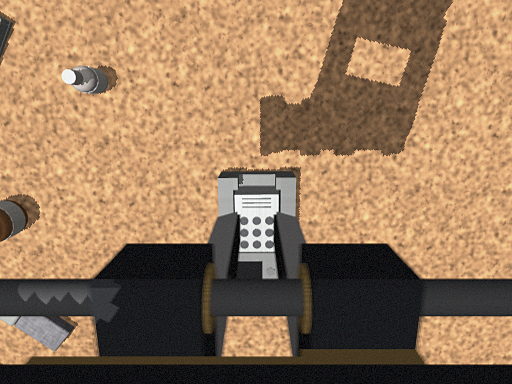

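The wrist view agrees with the top view: block centre at (0.462, 0.252), yaw 0.617, and its sizes check out. The grooves are at (257,203), towards -x, and the dropper stands clear at (85,78). Now I'll press the thumb end.

```bash
python3 -c "
from h import *
rel([.4405,.2362,.050],down(.617+np.pi))"
```

```text
REL [-0.0745, -0.0028, 0.3797] [0.0001, -0.0001, 0.0024] rows>= 3.8693226922769464
```

```bash
python3 -m pendant '[-0.0745,-0.003,0.2,0,0,0.002,-1,-0.0745,-0.003,0.34,0,0,0.002,-1,-0.0745,-0.003,0.34,0,0,0.002,-1,-0.0745,-0.003,0.38,0,0,0.002,-1,-0.0745,-0.003,0.38,0,0,0.002,-1,-0.0745,-0.003,0.39,0,0,0.002,-1,-0.0745,-0.003,0.395,0,0,0.002,-1,-0.0745,-0.003,0.4,0,0,0.002,-1,-0.0745,-0.003,0.405,0,0,0.002,-1,-0.0745,-0.003,0.405,0,0,0.002,-1]'
```

```text
time_s: 2.85
ee_pos: [0.4413, 0.2353, 0.038]
eef_rot: [-3.141, 0.001, -2.524]
force: [0.3, 0.5, -0.4]
grip_width: 0.0002
grip_force: 0.0
```

```bash
python3 -m pendant '[0,0,0.004,0,0,0,-1,0,0,0.007,0,0,0,-1,0,0,0.010,0,0,0,-1,0,0,0.010,0,0,0,-1]'
```

```text
time_s: 3.25
ee_pos: [0.441, 0.2352, 0.0322]
eef_rot: [3.142, -0.0, -2.524]
force: [-0.4, -0.4, 0.5]
grip_width: 0.0006
grip_force: 0.0
```

```bash
python3 -m pendant '[0,0,0.004,0,0,0,-1,0,0,0.006,0,0,0,-1,0,0,0.006,0,0,0,-1,0,0,0.006,0,0,0,-1]'
python3 - <<'E'
from h import *
a=vision.camera("side"); b=vision.camera("wrist")
x=cv2.resize(a["pixels"][110:210,90:210],None,fx=4,fy=4); y=cv2.resize(b["pixels"][150:350,180:340],(320,400))
cv2.imwrite("pics/p2.png",np.hstack([x,y])[:,:,::-1])
E
```

```text
time_s: 3.65
ee_pos: [0.4416, 0.2355, 0.03]
eef_rot: [-3.141, 0.001, -2.524]
force: [-1.3, -0.2, 7.2]
grip_width: 0.0004
grip_force: 3.1
```

View pics/p2.png

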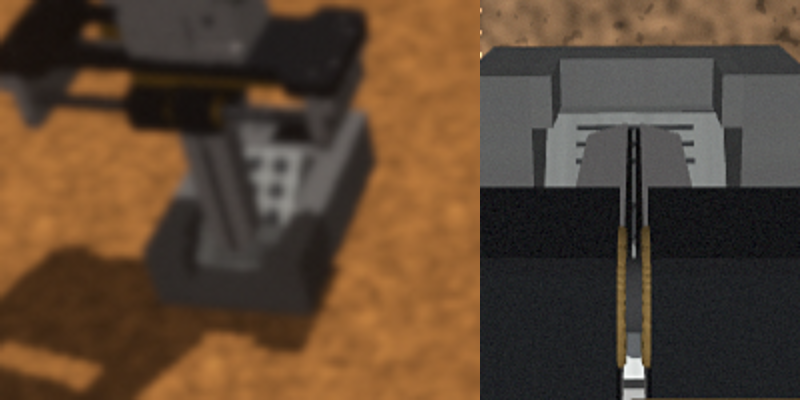

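The side crop shows the hole end raised at about (280,150). The wrist crop shows the thumb end down under the fingertips at (635,150), and 7 N at z = 30 mm means it is at its stop. So the block is tipped. I'll retreat, open and measure the raised end.

```bash
python3 -m pendant '[0,0,-0.1,0,0,0,-1,0,0,-0.2,0,0,0,-0.5,0.04,0,-0.3,0,0,0,1,0.08,0,-0.36,0,0,0,1,0.12,0,-0.36,0,0,0,1,0.12,0,-0.36,0,0,0,1,0.12,0,-0.36,0,0,0,1,0.12,0,-0.36,0,0,0,1,0.12,0,-0.36,0,0,0,1,0.12,0,-0.36,0,0,0,1]'
python3 - <<'E'
from h import *
a=vision.camera("wrist"); o=status.get_obs(); print(o["ee_pos"],o["grip_width"])
B=np.array([.462,.2518]);ex=np.array([np.cos(.617),np.sin(.617)]);ey=np.array([-ex[1],ex[0]])
s=silhouettes("block",a)[0]; print(s["score"],s["extent"])
p=a["pixels"].copy(); cs,_=cv2.findContours(s["region"].astype(np.uint8),0,2)
q=cv2.boxPoints(cv2.minAreaRect(max(cs,key=cv2.contourArea)))
for z in(.042,.056): print(z,[np.round(np.array([ex@(atz(a,*u,z)[:2]-B),ey@(atz(a,*u,z)[:2]-B)])*1000,1).tolist() for u in q])
l,t,r,b=map(int,s["extent"]); 
c=p[t-30:b+50,l-40:r+40]; print(t-30,l-40,c.shape)
cv2.imwrite("pics/w3.png",cv2.resize(c,None,fx=4,fy=4,interpolation=2)[:600,:800,::-1])
E
```

```text
time_s: 4.75
ee_pos: [0.3924, 0.2007, 0.2089]
eef_rot: [3.141, -0.001, -2.524]
force: [-0.4, 0.3, -0.2]
grip_width: 0.0688
grip_force: 0.0
[0.39230568 0.20064636 0.20900593] 0.07307260983352867
0.74 [233.8, 214.4, 282.1, 277.4]
0.042 [[-42.8, -26.7], [-42.8, 25.8], [33.5, 27.1], [33.5, -28.0]]
0.056 [[-47.2, -25.7], [-47.2, 24.7], [26.0, 26.0], [26.0, -26.9]]
184 193 (143, 129, 3)
```

View pics/w3.png

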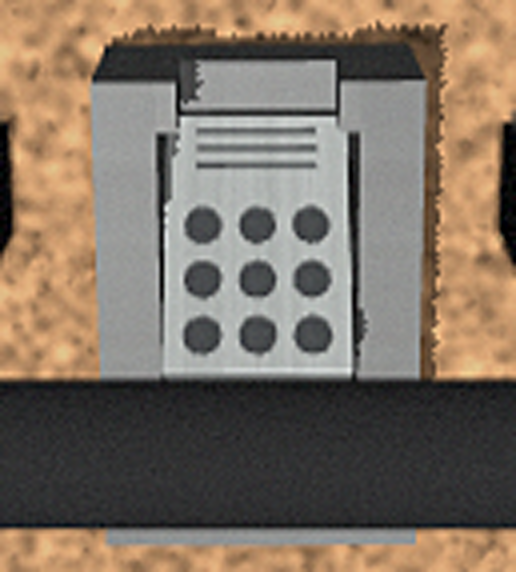

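The crop shows the block tipped, because it tapers towards the thumb end. Its raised edge is at crop row 375, right against the gripper bar and possibly hidden by it. I'll back off 60 mm and measure again with two cameras.

```bash
python3 -m pendant '[0.12,0,0,0,0,0,1,0.12,0,0,0,0,0,1,0.12,0,0,0,0,0,1,0.12,0,0,0,0,0,1]'
python3 - <<'E'
from h import *
B=np.array([.462,.2518]);ex=np.array([np.cos(.617),np.sin(.617)]);ey=np.array([-ex[1],ex[0]])
ims=[]
for n in("wrist","top"):
    a=vision.camera(n)
    s=silhouettes("block",a)[0]; print(n,s["score"],s["extent"])
    cs,_=cv2.findContours(s["region"].astype(np.uint8),0,2)
    q=cv2.boxPoints(cv2.minAreaRect(max(cs,key=cv2.contourArea)))
    for z in(.042,.056): print(z,[np.round(np.array([ex@(atz(a,*u,z)[:2]-B),ey@(atz(a,*u,z)[:2]-B)])*1000,1).tolist() for u in q])
    l,t,r,b=map(int,s["extent"]);c=a["pixels"][max(t-30,0):b+60,l-40:r+40]; print(max(t-30,0),l-40)
    ims.append(cv2.resize(c,None,fx=4 if n=="wrist" else 3,fy=4 if n=="wrist" else 3,interpolation=2)[:600,:500])
h=max(i.shape[0] for i in ims)
cv2.imwrite("pics/w4.png",np.hstack([np.pad(i,((0,h-i.shape[0]),(0,0),(0,0))) for i in ims])[:,:800,::-1])
E
```

```text
time_s: 5.25
ee_pos: [0.3441, 0.1662, 0.21]
eef_rot: [-3.141, 0.001, -2.524]
force: [1.0, 0.2, 0.1]
grip_width: 0.0937
grip_force: 0.0
wrist 0.89 [237.6, 261.6, 279.6, 327.3]
0.042 [[-24.7, -25.1], [-47.9, -24.7], [-47.9, 24.2], [-24.7, 24.6]]
0.056 [[-32.2, -24.1], [-54.5, -23.7], [-54.5, 23.2], [-32.2, 23.6]]
231 197
top 0.94 [135.1, 214.1, 163.9, 245.1]
0.042 [[28.4, 30.8], [33.4, -26.3], [-34.4, -31.9], [-39.0, 24.8]]
0.056 [[25.0, 29.2], [30.0, -27.2], [-37.1, -32.7], [-41.6, 23.3]]
184 95
```

View pics/w4.png

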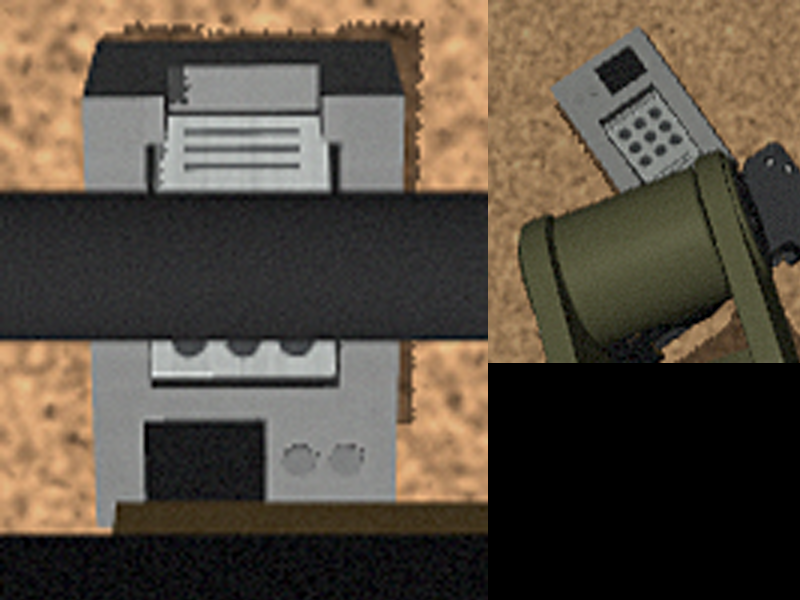

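Run:
```python
from h import *
B=np.array([.462,.2518]);ex=np.array([np.cos(.617),np.sin(.617)]);ey=np.array([-ex[1],ex[0]])
a=vision.camera("wrist")
f=lambda c,r,z:(lambda u:np.round(np.array([ex@(atz(a,*u,z)[:2]-B),ey@(atz(a,*u,z)[:2]-B)])*1000,1).tolist())((197+c/4,231+r/4))
for z in(.041,.05,.056,.06): print("edge",z,f(152,376,z),f(338,376,z))
for z in(.02,.025,.03,.04): print("thumb",z,f(170,116,z),f(320,116,z))
print("lower",f(152,386,.0425),f(338,386,.0425))
print("rim outer -x",f(84,95,.041),f(404,95,.041)," rim sides", f(92,350,.041),f(396,350,.041))
print("display",f(145,421,.041),f(265,421,.041), "side camera:")
```

```text
edge 0.041 [35.1, -25.7] [35.1, 28.7]
edge 0.05 [28.7, -25.0] [28.7, 27.9]
edge 0.056 [24.4, -24.6] [24.4, 27.4]
edge 0.06 [21.6, -24.3] [21.6, 27.1]
thumb 0.02 [-37.1, -20.6] [-37.2, 23.7]
thumb 0.025 [-39.5, -20.4] [-39.5, 23.3]
thumb 0.03 [-41.9, -20.1] [-41.9, 23.0]
thumb 0.04 [-46.6, -19.5] [-46.6, 22.3]
lower [37.3, -25.6] [37.3, 28.6]
rim outer -x [-53.4, -43.3] [-53.4, 45.5]  rim sides [26.5, -43.0] [26.5, 45.4]
display [50.1, -27.9] [50.1, 7.4] side camera:
```

The raised edge at crop row 376 measures 52.0 mm wide at z = 56 mm, which matches. Its centre is at B+24.4 mm along x and +1.4 mm across. Next is the grasp.

```bash
python3 -c "
from h import *
B=np.array([.462,.2518]);ex=np.array([np.cos(.617),np.sin(.617)]);ey=np.array([-ex[1],ex[0]])
p=B+.023*ex+.0014*ey
print(p);rel([*p,.10],down(.617+np.pi));rel([*p,.0435],down(.617+np.pi))"
```

```text
[0.47994918 0.26624946]
REL [-0.3383, 0.0055, 0.2186] [0.0001, -0.0002, 0.0004] rows>= 4.028460214268465
REL [-0.3384, 0.0055, 0.3316] [0.0001, -0.0002, 0.0004] rows>= 4.737945321258831
```

```bash
python3 -m pendant '[-0.338,0.0055,0.15,0,0,0,1,-0.338,0.0055,0.15,0,0,0,1,-0.338,0.0055,0.15,0,0,0,1,-0.338,0.0055,0.15,0,0,0,1,-0.338,0.0055,0.15,0,0,0,1,-0.338,0.0055,0.23,0,0,0,1,-0.338,0.0055,0.29,0,0,0,1,-0.338,0.0055,0.32,0,0,0,1,-0.338,0.0055,0.328,0,0,0,1,-0.338,0.0055,0.331,0,0,0,1,-0.338,0.0055,0.331,0,0,0,1]'; python3 -c "
from h import *
o=status.get_obs();print(o['ee_pos'])
B=np.array([.462,.2518]);ex=np.array([np.cos(.617),np.sin(.617)]);ey=np.array([-ex[1],ex[0]]);d=o['ee_pos'][:2]-B;print(ex@d,ey@d)"
```

```text
time_s: 6.6
ee_pos: [0.4799, 0.266, 0.045]
eef_rot: [-3.141, 0.001, -2.524]
force: [0.0, 0.1, 0.3]
grip_width: 0.094
grip_force: 0.0
[0.47988733 0.26602996 0.04496524]
0.022822548943805435 0.0012567643881762902
```

```bash
python3 -m pendant '[0,0,0.003,0,0,0,0.3,0,0,0.003,0,0,0,0.2,0,0,0.003,0,0,0,0,0,0,0.003,0,0,0,-0.2,0,0,0.003,0,0,0,-0.2,0,0,0.003,0,0,0,-0.2,0,0,0.003,0,0,0,-0.2,0,0,0.003,0,0,0,-0.2]' 35; python3 -m pendant '[0,0,0,0,0,0,-0.4,0,0,0,0,0,0,-0.4,0,0,0,0,0,0,-0.4]'
```

```text
time_s: 7.4
ee_pos: [0.4795, 0.2658, 0.0424]
eef_rot: [-3.142, -0.0, -2.524]
force: [0.4, -0.1, -0.3]
grip_width: 0.0515
grip_force: 34.9
time_s: 7.7
ee_pos: [0.4795, 0.2659, 0.0424]
eef_rot: [-3.142, -0.0, -2.524]
force: [0.3, -0.4, 0.8]
grip_width: 0.0515
grip_force: 34.9
```

```bash
python3 -m pendant '[0,0,-0.02,0,0,0,-0.4,0,0,-0.05,0,0,0,-0.4,0,0,-0.09,0,0,0,-0.4,0,0,-0.15,0,0,0,-0.4,0,0,-0.22,0,0,0,-0.4,0,0,-0.28,0,0,0,-0.4,0,0,-0.32,0,0,0,-0.4,0,0,-0.32,0,0,0,-0.4,0,0,-0.32,0,0,0,-0.4]' 50
python3 - <<'E'
from h import *
a=vision.camera("top"); b=vision.camera("side")
x=cv2.resize(a["pixels"][150:270,80:200],(360,360)); y=cv2.resize(b["pixels"][50:200,80:230],(360,360))
cv2.imwrite("pics/p5.png",np.hstack([x,y])[:,:,::-1])
# tray axes
t=silhouettes("tray",a)[0]; cs=max(cv2.findContours(t["region"].astype(np.uint8),0,2)[0],key=cv2.contourArea)
q=cv2.approxPolyDP(cv2.convexHull(cs),8,True)[:,0].astype(float)
print([np.round(atz(a,*u,.018)[:2],4).tolist() for u in q])
for n,z in(("cup",.035),("dropper",.03),("jar",.035)):
    for c in(a,b):
        s=silhouettes(n,c)[0]; e=s["extent"]; print(n,s["score"],np.round(atz(c,(e[0]+e[2])/2,(e[1]+e[3])/2,z),3))
E
```

```text
time_s: 8.6
ee_pos: [0.4792, 0.2658, 0.2019]
eef_rot: [3.142, -0.0, -2.524]
force: [-0.1, -0.2, -1.1]
grip_width: 0.0514
grip_force: 49.9
[[0.671, -0.2284], [0.4568, -0.2539], [0.4382, -0.1109], [0.651, -0.0834]]
cup 0.48 [ 0.63  -0.183  0.035]
cup 0.67 [ 0.629 -0.196  0.035]Traceback (most recent call last):
  File "<stdin>", line 11, in <module>
IndexError: list index out of range
```

View pics/p5.png

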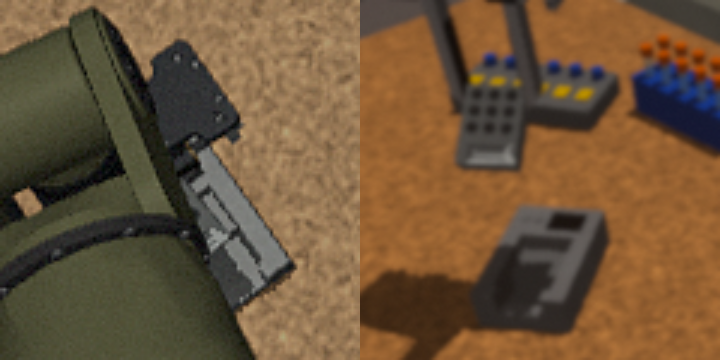

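The right crop shows the block held and hanging at about (490,120), clear of the dock, whose pocket is empty. The tray centre is (0.554, -0.169), yaw 0.123, with the cup at tray +x 75 mm. I'll carry the block in two stages.

```bash
python3 -c "
from h import *
o=status.get_obs();print(o['qpos'])
m=([.47,.03,.22],down(2.0)); rel(*m); rel([.4878,-.1774,.15],down(.123,.57),*m)"
```

```text
[ 4.39430529e-01  2.99388966e-01  1.53068074e+00  1.21862755e-05
  1.31289613e+00 -1.74867488e+00]
REL [0.2881, -0.3737, -0.0364] [-0.0006, -0.0008, 1.1197] rows>= 11.731954586277487
REL [-0.392, -0.1402, 0.14] [-0.3393, 0.2486, 1.1582] rows>= 12.9098169836893
```

```bash
python3 -c "
from h import *
m=([.48,.1,.22],down(2.4)); rel(*m); n=([.485,-.1,.22],down(1.1));rel(*n,*m);rel([.4878,-.1774,.15],down(.123,.57),*n)"
```

```text
REL [0.1908, -0.2711, -0.0365] [-0.0004, -0.0008, 0.8651] rows>= 9.063933547918378
REL [-0.2776, -0.2882, -0.0] [0.0, -0.0, 0.8276] rows>= 8.671072568918163
REL [-0.1354, 0.0752, 0.14] [-0.1771, 0.3332, 0.6045] rows>= 7.466382844884109
```

```bash
python3 -m pendant '[0.02,-0.03,-0.005,0,0,0.08,-0.4,0.05,-0.07,-0.01,0,0,0.2,-0.4,0.07,-0.1,-0.02,0,0,0.3,-0.4,0.09,-0.13,-0.025,0,0,0.4,-0.4,0.11,-0.16,-0.03,0,0,0.5,-0.4,0.13,-0.19,-0.036,0,0,0.6,-0.4,0.15,-0.22,-0.036,0,0,0.7,-0.4,0.17,-0.245,-0.036,0,0,0.78,-0.4,0.185,-0.262,-0.036,0,0,0.84,-0.4,0.19,-0.27,-0.036,0,0,0.865,-0.4]' 
python3 -m pendant '[-0.02,-0.02,0,0,0,0.06,-0.4,-0.05,-0.05,0,0,0,0.15,-0.4,-0.08,-0.08,0,0,0,0.25,-0.4,-0.115,-0.12,0,0,0,0.35,-0.4,-0.15,-0.155,0,0,0,0.45,-0.4,-0.185,-0.19,0,0,0,0.55,-0.4,-0.22,-0.225,0,0,0,0.65,-0.4,-0.25,-0.26,0,0,0,0.74,-0.4,-0.27,-0.28,0,0,0,0.8,-0.4,-0.278,-0.288,0,0,0,0.828,-0.4,-0.278,-0.288,0,0,0,0.828,-0.4]'
python3 -m pendant '[-0.02,0.01,0.02,-0.022,0.04,0.075,-0.4,-0.04,0.02,0.04,-0.044,0.083,0.15,-0.4,-0.06,0.033,0.06,-0.077,0.145,0.263,-0.4,-0.08,0.045,0.08,-0.105,0.2,0.36,-0.4,-0.1,0.056,0.1,-0.13,0.25,0.45,-0.4,-0.12,0.066,0.12,-0.155,0.29,0.53,-0.4,-0.135,0.075,0.14,-0.177,0.333,0.604,-0.4,-0.135,0.075,0.14,-0.177,0.333,0.604,-0.4,-0.135,0.075,0.14,-0.177,0.333,0.604,-0.4,-0.135,0.075,0.14,-0.177,0.333,0.604,-0.4]'
python3 - <<'E'
from h import *
o=status.get_obs(); R=Ro.from_euler("xyz",o["eef_rot"]); print(o["qpos"],R.as_matrix()[:,2],R.as_matrix()[:,0])
b=vision.camera("side"); w=vision.camera("wrist")
for c in(b,w):
    s=silhouettes("block",c); print([(x["score"],x["extent"]) for x in s[:2]])
x=b["pixels"][110:310,210:400]; x=cv2.resize(x,(570,600),interpolation=2)
y=cv2.resize(w["pixels"][184:384,220:297],(231,600)); cv2.imwrite("pics/p6.png",np.hstack([x,y])[:,:,::-1])
E
```

```text
time_s: 9.9
ee_pos: [0.4801, 0.1, 0.2202]
eef_rot: [-3.141, -0.0, 2.396]
force: [-0.6, 0.5, -1.8]
grip_width: 0.0518
grip_force: 49.9
time_s: 11.0
ee_pos: [0.4855, -0.0997, 0.2201]
eef_rot: [-3.141, 0.0, 1.101]
force: [0.2, 0.2, -2.2]
grip_width: 0.0515
grip_force: 49.9
time_s: 12.0
ee_pos: [0.4885, -0.176, 0.1508]
eef_rot: [3.139, -0.569, 0.129]
force: [-0.2, 0.3, -1.7]
grip_width: 0.0515
grip_force: 49.9
[-0.60683628  0.07225875  2.03942481  0.60895619  0.68017973  0.42243978] [ 0.53444346  0.06692868 -0.84255014] [0.83550302 0.10876733 0.53861338]
[]
[(0.57, [207.9, 119.6, 305.5, 248.9])]
```

View pics/p6.png

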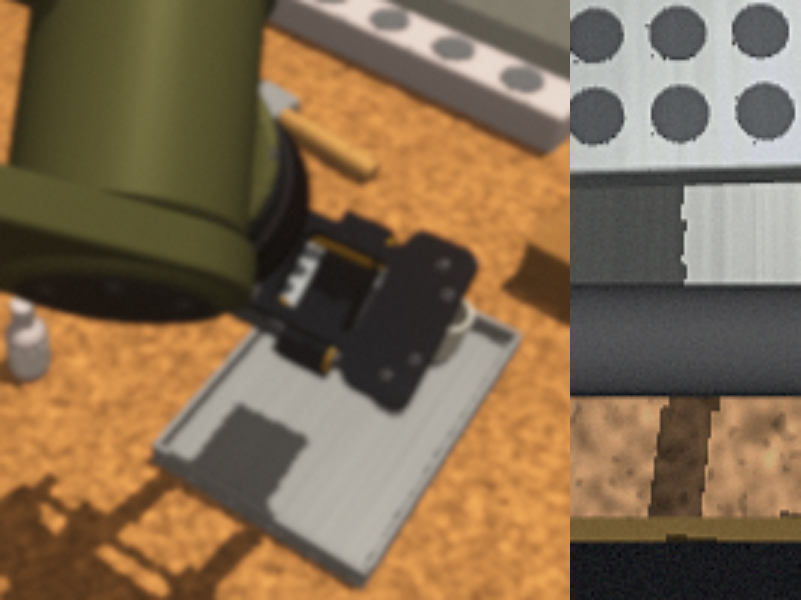

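The side crop shows the gripper over the tray's near half with the cup beyond it at (455,330) and the dropper clear. In the wrist crop the block's holes are up and its raised end edge is at row 170. Next I'll measure the block's tilt from the wrist picture.

Run:
```python
from h import *
w=vision.camera("wrist"); cv2.imwrite("pics/w7.png",cv2.resize(w["pixels"][90:290,160:360],(800,600) if 0 else (600,600),interpolation=2)[:,:,::-1])
np.savez("w7.npz",**{k:np.array(w[k]) for k in("pixels","K","R","t")})
```

```text
(no output)
```

View pics/w7.png

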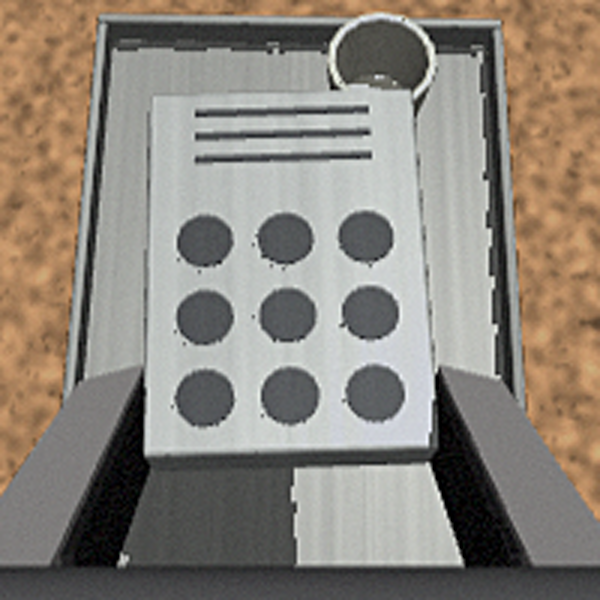

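The wrist crop shows the block's top face corners at crop pixels (152,97), (410,90), (437,449) and (147,458). The holes are up and the cup is beyond the block at (382,60). I'll run PnP on these.

```bash
cat > pnp.py <<'E'
from h import *
def pose(c,pts):
    ob=np.array([[-36,-26,16],[-36,26,16],[36,26,16],[36,-26,16]])/1000.
    ok,rv,tv=cv2.solvePnP(ob,np.array(pts,float),np.array(c["K"],float),None)
    R,t=np.array(c["R"]),np.array(c["t"]); Rb=R.T@cv2.Rodrigues(rv)[0]; tb=R.T@(tv[:,0]-t)
    e=cv2.projectPoints(ob,rv,tv,np.array(c["K"],float),None)[0][:,0]-pts
    print("origin",tb.round(4),"x",Rb[:,0].round(3),"y",Rb[:,1].round(3),"err",np.abs(e).max().round(2)); return Rb,tb
E
python3 - <<'E'
from pnp import *
c=np.load("w7.npz"); P=np.array([[152,97],[410,90],[437,449],[147,458]])/3+[160,90]
Rb,tb=pose(c,P)
C=np.array([.5543,-.1692]);a=.123; d=tb[:2]-C
print("tray frame",np.cos(a)*d[0]+np.sin(a)*d[1],-np.sin(a)*d[0]+np.cos(a)*d[1], "tray yaw err", np.arctan2(-Rb[1,0],-Rb[0,0]))
for z in(.018,): print("tray corners",[atz(c,160+u/3,90+v/3,z)[:2].round(4).tolist() for u,v in((100,17),(500,22))])
for s in (-36,36): print(s, (tb+Rb@[s/1000,0,0]).round(4))
E
```

```text
origin [ 0.5156 -0.1716  0.1414] x [-0.987 -0.155 -0.037] y [ 0.155 -0.988  0.004] err 0.2
tray frame -0.03872289913571265 0.002337428161550739 tray yaw err 0.15551709501518657
tray corners [[0.656, -0.0843], [0.6726, -0.231]]
-36 [ 0.5511 -0.1661  0.1427]
36 [ 0.48   -0.1772  0.14  ]
```

```bash
python3 -m pendant '[-0.022,0,0.034,0,-0.005,0,-0.4,-0.054,0,0.084,0,-0.013,0,-0.4,-0.086,0,0.135,0,-0.013,0,-0.4,-0.113,0,0.177,0,-0.013,0,-0.4,-0.130,0,0.203,0,-0.013,0,-0.4,-0.138,0,0.216,0,-0.013,0,-0.4,-0.138,0,0.216,0,-0.013,0,-0.4,-0.138,0,0.216,0,-0.013,0,-0.4]'; python3 -m pendant '[-0.001,0,0.002,0,0,0,-0.4,-0.003,0,0.005,0,0,0,-0.4,-0.0045,0,0.007,0,0,0,-0.4,-0.0045,0,0.007,0,0,0,-0.4]'
```

```text
time_s: 13.05
ee_pos: [0.4887, -0.1765, 0.0226]
eef_rot: [3.141, -0.549, 0.124]
force: [-0.2, 0.2, -1.6]
grip_width: 0.0512
grip_force: 49.9
time_s: 13.45
ee_pos: [0.4883, -0.1765, 0.0181]
eef_rot: [3.141, -0.549, 0.124]
force: [0.3, -0.1, -1.8]
grip_width: 0.0513
grip_force: 49.9
```

```bash
python3 -m pendant '[-0.001,0,0.0017,0,0,0,-0.4,-0.002,0,0.0034,0,0,0,-0.4,-0.003,0,0.005,0,0,0,-0.4,-0.003,0,0.005,0,0,0,-0.4]'; python3 -m pendant '[-0.001,0,0.0017,0,0,0,-0.4,-0.002,0,0.0034,0,0,0,-0.4,-0.002,0,0.0034,0,0,0,-0.4]'
```

```text
time_s: 13.85
ee_pos: [0.4882, -0.1764, 0.015]
eef_rot: [3.141, -0.549, 0.123]
force: [0.6, 0.1, -1.5]
grip_width: 0.0513
grip_force: 49.9
time_s: 14.15
ee_pos: [0.4883, -0.1764, 0.0131]
eef_rot: [3.141, -0.549, 0.123]
force: [0.4, 0.4, -2.1]
grip_width: 0.0514
grip_force: 49.9
```

```bash
python3 -m pendant '[-0.0005,0,0.0008,0,0,0,-0.4,-0.001,0,0.0017,0,0,0,-0.4,-0.001,0,0.0017,0,0,0,-0.4]';python3 -m pendant '[-0.0005,0,0.0008,0,0,0,-0.4,-0.001,0,0.0017,0,0,0,-0.4,-0.001,0,0.0017,0,0,0,-0.4]'
python3 - <<'E'
from h import *
w=vision.camera("wrist"); cv2.imwrite("pics/w8.png",cv2.resize(w["pixels"][90:290,160:360],(600,600),interpolation=2)[:,:,::-1])
np.savez("w8.npz",**{k:np.array(w[k]) for k in("pixels","K","R","t")})
E
```

```text
time_s: 14.45
ee_pos: [0.4884, -0.1764, 0.0122]
eef_rot: [3.141, -0.549, 0.123]
force: [1.3, -0.8, -1.2]
grip_width: 0.0516
grip_force: 49.9
time_s: 14.75
ee_pos: [0.4883, -0.1764, 0.0112]
eef_rot: [3.141, -0.549, 0.124]
force: [0.2, 0.3, -2.1]
grip_width: 0.0518
grip_force: 49.9
```

View pics/w8.png

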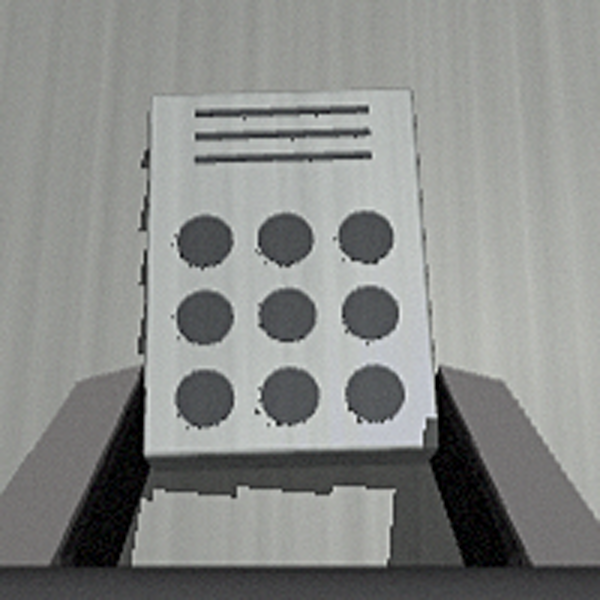

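The wrist crop shows the block unchanged in the grip, just above the tray floor and well inside it. I'll keep lowering.

```bash
for i in 1; do python3 -m pendant '[-0.0005,0,0.0008,0,0,0,-0.4,-0.001,0,0.0017,0,0,0,-0.4,-0.001,0,0.0017,0,0,0,-0.4]'; done | egrep 'ee_pos|force:'
python3 -m pendant '[-0.0005,0,0.0008,0,0,0,-0.4,-0.001,0,0.0017,0,0,0,-0.4,-0.001,0,0.0017,0,0,0,-0.4]' | egrep 'ee_pos|force:'
```

```text
ee_pos: [0.4884, -0.1765, 0.0102]
force: [0.5, 0.1, -2.2]
grip_force: 49.9
ee_pos: [0.4884, -0.1765, 0.0093]
force: [-1.0, 0.2, 0.0]
grip_force: 49.9
```

```bash
python3 -m pendant '[-0.0005,0,0.0009,0,0,0,-0.4,-0.0005,0,0.0009,0,0,0,-0.4]' | egrep 'ee_pos|force:'
python3 -c "
from h import *
R=Ro.from_euler('xyz',status.get_obs()['eef_rot']);print(R.inv().apply([0,0,.24]))"
```

```text
ee_pos: [0.4885, -0.1765, 0.0089]
force: [-2.0, -0.1, 2.0]
grip_force: 50.2
[ 1.25334314e-01  8.16206239e-05 -2.04673650e-01]
```

Contact is confirmed (about +4 N). I'll ease the grip, open and go straight up.

```bash
python3 -m pendant '[0,0,0,0,0,0,-0.4,0,0,0,0,0,0,-0.4,0,0,0,0,0,0,-0.4]' 4; python3 -m pendant '[0,0,0,0,0,0,0.2,0,0,0,0,0,0,0.4,0,0,0,0,0,0,0.5,0,0,0,0,0,0,0.5,0,0,0,0,0,0,0.5]'
```

```text
time_s: 15.9
ee_pos: [0.4885, -0.1765, 0.0088]
eef_rot: [3.141, -0.549, 0.124]
force: [-0.1, -0.9, -0.8]
grip_width: 0.0526
grip_force: 4.3
time_s: 16.4
ee_pos: [0.4885, -0.1765, 0.0088]
eef_rot: [3.141, -0.549, 0.124]
force: [-0.3, -0.6, 0.8]
grip_width: 0.0706
grip_force: 0.4
```

```bash
python3 -m pendant '[0.01,0,-0.017,0,0,0,0.5,0.03,0,-0.05,0,0,0,0.5,0.08,0,-0.13,0,0,0,0.5,0.125,0,-0.205,0,0,0,0.5,0.175,0,-0.286,0,0,0,0.5,0.175,0,-0.286,0,0,0,0.5,0.175,0,-0.286,0,0,0,0.5]' | egrep 'time|pos|width'
python3 - <<'E'
from h import *
w=vision.camera("wrist"); b=vision.camera("side"); t=vision.camera("top")
cv2.imwrite("pics/p9.png",np.hstack([cv2.resize(w["pixels"],(400,300)),cv2.resize(b["pixels"][160:310,200:400],(400,300))])[:,:,::-1])
for n,z in(("block",.02),("cup",.035),("dropper",.065),("jar",.07)):
  for m,c in(("w",w),("s",b),("t",t)):
    for s in silhouettes(n,c)[:1]: print(n,m,round(s["score"],2),s["extent"])
E
```

```text
time_s: 17.1
ee_pos: [0.4885, -0.1765, 0.177]
grip_width: 0.0707
block w 0.55 [231.5, 200.4, 282.2, 271.9]
block s 0.71 [290.4, 236.9, 334.1, 275.7]
block t 0.73 [304.6, 194.1, 329.1, 224.5]
cup w 0.82 [266.0, 105.3, 303.8, 142.6]
cup t 0.61 [312.1, 155.6, 329.4, 171.2]
dropper s 0.78 [208.7, 207.7, 228.0, 234.7]
dropper t 0.53 [245.8, 229.2, 252.4, 241.5]
jar w 0.96 [91.9, 54.4, 151.7, 127.3]
jar t 0.51 [240.4, 143.6, 258.6, 169.1]
```

View pics/p9.png

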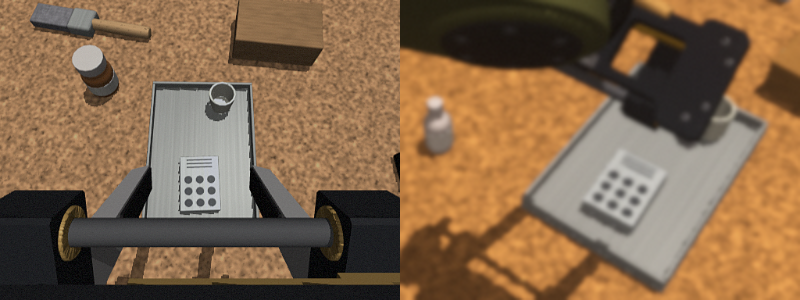

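The wrist half shows the block lying flat in the tray with its holes up at (199,185), the cup in place at (221,97) and the jar standing at (95,70). The side half shows the block at (625,190) and the dropper upright at (437,125). The gripper is clear.

```bash
python3 -c "
from station import order; print(order.hand_in())"
```

```text
the job is handed in; nothing more can be done
None
```

The block was tipped, taken by its raised end and set down before release; it lies flat with its holes up in the free half of the tray, the cup, dropper and jar show no sign of having moved, and the job was handed in at about 17 s, with no verdict returned.

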